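# Sweep the birch blanks through the gate into the box slot

### The job

Three bare birch discs lie on the black top of the wooden box. With the fingertips, gently sweep them one at a time across the top and through the gate between the red cheeks, so that each drops into the slot behind it; do not pinch, lift or squeeze them. Leave the blue painted disc, the jar and the pencil sharpener where they are.

Things in the scene. Friction and masses are not known exactly. Their poses are not given: they have to be found in the camera images.
- box: Heavy fixed wooden box. Origin on the table under it, z up, x from the sweeping area to the gate (away from the robot, up to 0.35 rad askew), y left. Spans x -165 to 165, y -165 to 165 mm; flat black top 90 mm above the table. Rim 8 mm wide, 10 mm high on the near edge and sides. Pale fence 20 mm high across the top at x 58 to 72 mm, open only at the gate.
- front (a point): Point on the black top just before the gate, 30 mm in x from the box origin. The four discs start on the top at x -85 to -15, y -106 to 106 mm of the box, spread out so that each can be pushed straight to this point without touching the others (a pusher up to 45 mm wide fits).
- gate (a point): Middle of the gate, at the height of the black top, 65 mm in x from the box origin; axes as the box. The gate is 50 mm wide (y -25 to 25 mm) between two red cheeks 20 mm high, which span x 55 to 75 mm of the box.
- slot (a point): Middle of the mouth of the slot, level with the black top, 107 mm in x from the box origin; axes as the box. A well 64 mm along x by 56 mm along y, 84 mm deep, green floor; its near edge lies at the very end of the gate (box x 75 mm): a disc pushed through tips in once its middle passes that edge. It holds all three discs in any posture.
- disc_a: Flat round blank of pale bare birch, 38 mm across, 10 mm thick, about 15 g, loose, lying flat on the black box top. Origin at the centre of the disc (5 mm above its underside), z its axis. Its yaw means nothing; it slides easily.
- disc_b: Flat round blank of pale bare birch, 38 mm across, 10 mm thick, about 15 g, loose, lying flat on the black box top. Origin at the centre of the disc (5 mm above its underside), z its axis. Its yaw means nothing; it slides easily.
- disc_c: Flat round blank of pale bare birch, 38 mm across, 10 mm thick, about 15 g, loose, lying flat on the black box top. Origin at the centre of the disc (5 mm above its underside), z its axis. Its yaw means nothing; it slides easily.
- painted_disc: Blue painted disc, finished work, 38 mm across, 10 mm thick, loose on the black top among the bare ones. Origin at its centre. To be left alone.
- jar: Small amber jar with a white cap, 40 mm across, 46 mm high, loose, standing on the black top behind the fence, to one side of the slot. Origin at the centre of its underside. To be left alone.
- sharpener: Metal pencil sharpener block, 26 by 42 mm and 25 mm high, loose, on the black top behind the fence, on the other side of the slot. Origin at the centre of its underside. To be left alone.

How it is judged:
By the outcome, as a careful person would: the job done as asked, in the order asked, and still so for the second after the job is handed in, with the robot touching nothing.
It also fails if it takes over 72 s, if anything falls off the work surface, if the arm or the gripper's body presses on something with over 40 N, if the wrist force passes 120 N, or if a joint passes its speed limit or range.

### The arm

A 6-joint arm with a two-finger parallel gripper is mounted at the origin on the work surface. World frame = base frame: x ahead of the robot, y to its left, z up, the work surface at z = 0. Lengths are in m, angles in rad, forces in N, time in s.
With the tool pointing down it reaches from about 0.275 to 0.75 m from the base axis. Payload 10.2 kg.
Tool frame: the origin (TCP) lies on the centre line of the jaws, within the pads' length; the fingertips stand 25 mm ahead of it and the grasp point (between the pads) lies 6 mm ahead of it (r.finger_overhang is the distance from the TCP to the fingertips, in m); z points along the fingers, y is the line along which they close (so a half turn about z gives the same grasp; the last joint's range is limited). The gripper opens to 88 mm and grips with 3 to 60 N. Pads are 18 mm wide; open, the fingers measure 123 mm over their backs; the gripper's body (75 mm by 187 mm) begins 45 mm behind the grasp point.
Start: joints at [-1.483, 0.313, 1.498, -0, 1.331, -0.223], TCP at [0.161, -0.5, 0.24] pointing down, gripper open.
Joint ranges: [-2.94, 2.94], [-0.97, 2.17], [0.19, 2.56], [-1.23, 4.37], [0.02, 3.11], [-2.88, 2.88]. Speed limits (rad/s): [2.39, 2.39, 3.01, 3.14, 3.14, 3.14].

### API

Orientations are given as [roll, pitch, yaw] about the fixed x, y, z axes, in that order (R = Rz(yaw) Ry(pitch) Rx(roll)).
In Python, from plant import r, viewer, workorder gives the robot as it stands.
- The arm moves only by the shell command python3 -m crank 'ROWS' [FORCE]. ROWS is JSON, one flat list of numbers, 7 for each row, row after row: the shift along the world's x, y, z in cm, then the turn, a rotation vector about the world's x, y, z in rad, then the finger opening in cm, from 0 to 8.81. A call has 1 to 12 rows; each row shifts and turns the commanded pose from where the row before left it; what a row does not reach is not made up. A row lasts 1/8 s, in which the tool goes at most 62.5 mm and 10.7 degrees, less where a joint would pass 70% of its speed; a pose out of reach is approached as far as the arm can. A call with a gripper value outside its range is refused whole. The fingers move at their own pace and stop on an object; FORCE is the grip in N (left out, the last holds). Time passes only in rows, so rows that do not move let the fingers close. It gives the time, the measured TCP pose, the force, the opening and the grip force at its end, in the units of the state.
- r.observe(): the state, without advancing time (a new reading comes with each control period).
- viewer.capture(name): name is "scene" or "side" or "wrist"; returns a dict with "img" (400x640x3 uint8, red, green, blue), "K" (3x3 intrinsics, pixels), "xyz" and "orientation" of the camera in the world. Camera axes: x right, y up, looking along -z (the intrinsics and any distortion apply to the point x, -y, -z); pixel columns grow to the right and rows downward; lengths in m; the calibration is good to about 2 mm. A picture is of the moment at which its call begins. There is no depth.
- workorder.job_done(): hands the job in; it is judged then, once.
The state is a dict: "time_s": time; "joints": joint angles; "joint_vel": joint speeds; "joint_efforts": joint torques, N m; "eef_pos": TCP position; "ee_rot": TCP orientation; "wrist_force": force on the tool from outside, world axes, zero at the start; "torque": the same for the moment, N m; "grip_width": opening from 0.0 (shut) to 1.0 (fully open); "grip_force": force on a finger pad.
Only numpy, scipy, OpenCV 4.12 (cv2) and the standard library are available. Lean on these libraries where they do the work, as an engineer would, in place of code of your own. Each camera call takes 0.05 s, during which the arm holds its last target. There are 200 camera calls.

## Working session

There is one attempt and no reset: what is moved stays moved. The work goes in short steps, Python scripts to look and compute and a shell command to move; the robot and the scene stay as the last step left them, time stands still between calls to the robot, and variables do not carry over. Pictures are saved under pics/ and viewed, at most 10 in all, crops included, and the job is handed in when it is done.

```bash
ls; mkdir -p pics; python3 - <<'E'
from plant import r, viewer
import cv2,numpy as np
o=r.observe(); print(o['time_s'],o['eef_pos'],o['ee_rot'],o['grip_width'],r.finger_overhang)
for n in ['scene','side']:
    c=viewer.capture(n); cv2.imwrite(f'pics/{n}0.png',c['img'][:,:,::-1]); print(n,c['K'],c['xyz'],c['orientation'],[k for k in c])
E
```

```text
pics
0.0 [ 0.16054001 -0.49961252  0.23948103] [-3.14039478e+00 -3.16761686e-04  3.10801063e-01] 0.9987328499398224 0.025
scene [[419.76562343   0.         316.85552698]
 [  0.         419.76562343 201.11940793]
 [  0.           0.           1.        ]] [ 1.07833937 -0.0859397   0.54290008] [8.60060317e-01 1.67021998e-04 1.31389861e+00] ['img', 'K', 'xyz', 'orientation']
side [[435.89550019   0.         318.33011784]
 [  0.         435.89550019 199.61208771]
 [  0.           0.           1.        ]] [ 0.47455256 -0.51418561  0.56888565] [ 0.84209142  0.01075982 -0.17458941] ['img', 'K', 'xyz', 'orientation']
```

View pics/scene0.png

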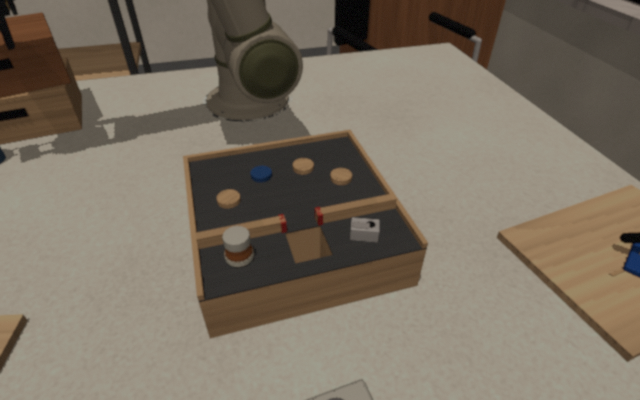

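View pics/side0.png

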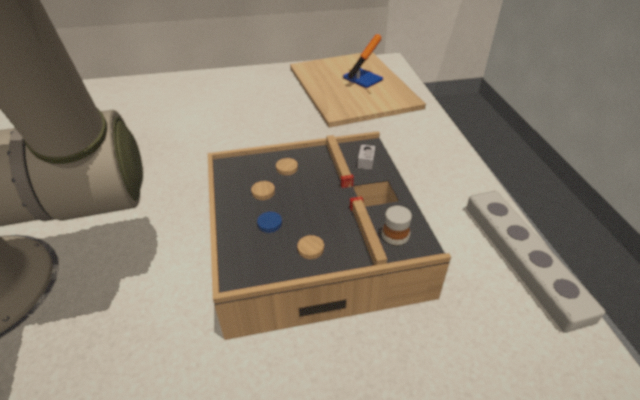

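The scene view shows birch discs at (228,198), (303,166) and (341,176), blue at (261,173), and red cheeks at (283,223) and (319,215). The side view shows birch discs at (287,166), (263,190) and (311,247), blue at (269,221), and cheeks at (346,181) and (355,202).

```bash
cat > h.py <<'E'
import numpy as np,cv2
from scipy.spatial.transform import Rotation as R
def ray(c,uv,z):
    uv=np.atleast_2d(uv).astype(float);K=c['K']
    d=np.c_[(uv[:,0]-K[0,2])/K[0,0],-(uv[:,1]-K[1,2])/K[1,1],-np.ones(len(uv))]
    d=d@R.from_euler('xyz',c['orientation']).as_matrix().T
    p=np.array(c['xyz']); return (p+d*((z-p[2])/d[:,2])[:,None])[:,:2]
def blobs(c,kind,amin=25,amax=900):
    h=cv2.cvtColor(c['img'],cv2.COLOR_RGB2HSV)
    if kind=='red': m=((h[...,0]<6)|(h[...,0]>172))&(h[...,1]>150)&(h[...,2]>60)
    if kind=='blue': m=(h[...,0]>100)&(h[...,0]<130)&(h[...,1]>140)
    if kind=='birch': m=(h[...,0]>6)&(h[...,0]<25)&(h[...,1]>60)&(h[...,2]>110)
    n,_,s,ce=cv2.connectedComponentsWithStats(m.astype(np.uint8))
    return [(ce[i].round(1),s[i,4]) for i in range(1,n) if amin<s[i,4]<amax]
E
python3 - <<'E'
from plant import viewer
from h import *
np.set_printoptions(precision=4,suppress=True)
for n in ['scene','side']:
    c=viewer.capture(n)
    for k,z in [('red',.1),('blue',.096),('birch',.096)]:
        for uv,a in blobs(c,k): print(n,k,uv,a,ray(c,uv,z)[0])
    cor={'scene':[(185,155),(350,134)],'side':[(209,152),(378,135),(447,256),(219,296)]}[n]
    print('corners',ray(c,cor,.1))
E
```

```text
scene red [319.8 218.6] 57 [0.6218 0.0386]
scene red [283.5 226.6] 47 [ 0.6249 -0.019 ]
scene blue [260.7 173.4] 238 [ 0.4783 -0.031 ]
scene blue [633.7 259.6] 341 [0.8111 0.4442]
scene birch [28.6 13.7] 37 [-0.6148 -0.6521]
scene birch [101.7  75. ] 325 [-0.0298 -0.3527]
scene birch [15.3 95.8] 56 [ 0.0398 -0.5315]
scene birch [302.7 164.3] 203 [0.4705 0.0471]
scene birch [340.7 174.4] 222 [0.5171 0.1049]
scene birch [227.7 196.8] 269 [ 0.5282 -0.0937]
scene birch [  7.4 327.9] 484 [ 0.7082 -0.3754]
corners [[ 0.3918 -0.1584]
 [ 0.3998  0.1603]]
side red [346.1 180.4] 104 [0.6157 0.0435]
side red [351.7 201.6] 32 [ 0.6126 -0.0106]
side blue [367.   78.6] 219 [0.7488 0.4093]
side blue [269.4 220.9] 261 [ 0.4786 -0.0262]
side birch [109.  125.9] 61 [0.1831 0.3085]
side birch [286.5 165.5] 316 [0.5215 0.1092]
side birch [  4.1 169.8] 27 [0.0236 0.1915]
side birch [  3.8 179.6] 35 [0.0331 0.1614]
side birch [262.6 189.4] 366 [0.4742 0.0511]
side birch [400.1 236.6] 92 [ 0.6665 -0.0952]
side birch [310.4 246.1] 520 [ 0.5326 -0.0895]
corners [[ 0.3851  0.1718]
 [ 0.7067  0.1673]
 [ 0.7178 -0.1467]
 [ 0.4014 -0.1571]]
```

```bash
python3 - <<'E'
from plant import viewer
from h import *
out=[]
for n in ['scene','side']:
    c=viewer.capture(n)
    # ortho z=.09: col = (0.18-y)*1000 , row=(0.74-x)*1000
    W=np.float32([[0,0],[639,0],[639,399],[0,399]]);g=np.float32([[200,150],[400,150],[400,300],[200,300]])
    p=ray(c,g,.09); q=np.float32(np.c_[(.19-p[:,1])*1000,(.75-p[:,0])*1000])
    out.append(cv2.warpPerspective(c['img'],cv2.getPerspectiveTransform(g,q),(390,390)))
cv2.imwrite('pics/ortho.png',np.hstack(out)[:,:,::-1])
E
```

```text
(no output)
```

View pics/ortho.png

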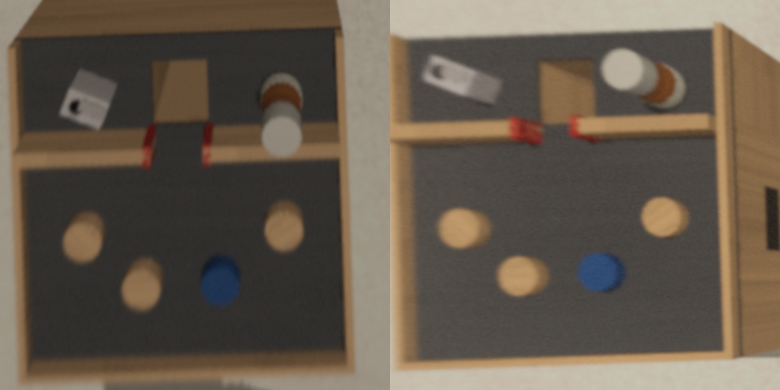

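Seen from above, the slot centre is about (0.659, 0.011) and the box yaw about 0.027. That puts the front point at (0.582, 0.009) and the gate at (0.617, 0.010). The birch discs are A (0.519, 0.107), B (0.472, 0.049) and C (0.530, -0.0915), with blue at (0.4785, -0.0285). I'll push C first, from the hover point (0.513, -0.1235) at yaw 1.09.

```bash
python3 -m crank '[2.93,3.13,-0.33,0,0,0.065,0.8, 2.93,3.13,-0.33,0,0,0.065,0.8, 2.93,3.13,-0.33,0,0,0.065,0.8, 2.93,3.13,-0.33,0,0,0.065,0.8, 2.93,3.13,-0.33,0,0,0.065,0.8, 2.93,3.13,-0.33,0,0,0.065,0.8, 2.93,3.13,-0.33,0,0,0.065,0.8, 2.93,3.13,-0.33,0,0,0.065,0.8, 2.93,3.13,-0.33,0,0,0.065,0.8, 2.93,3.13,-0.33,0,0,0.065,0.8, 2.93,3.13,-0.33,0,0,0.065,0.8, 2.93,3.13,-0.33,0,0,0.065,0.8]' 10
python3 - <<'E'
from plant import r, viewer
from h import *
o=r.observe();print(o['eef_pos'],o['ee_rot'])
a=[viewer.capture(n)['img'][:,:,::-1] for n in ('wrist','side')]
cv2.imwrite('pics/w1.png',cv2.resize(np.hstack(a),(800,250)))
c=viewer.capture('wrist')
for k,z in [('red',.1),('blue',.1),('birch',.1)]:
  for uv,s in blobs(c,k,100,9000): print(k,uv,s,ray(c,uv,z)[0].round(4))
E
```

```text
time_s: 1.8
eef_pos: [0.513, -0.1231, 0.2003]
ee_rot: [3.142, 0.0, 1.093]
wrist_force: [0.1, -0.0, -0.2]
grip_width: 0.088
grip_force: 0.0
[ 0.51301033 -0.12308967  0.2003254 ] [3.14150584e+00 4.83675807e-05 1.09297952e+00]
red [373.5   5.3] 138 [ 0.6077 -0.0204]
blue [213.8 112.5] 2227 [ 0.4783 -0.0302]
birch [ 88.9 131.1] 3504 [3.91e-01 1.00e-04]
birch [147.  17.] 1955 [0.4715 0.042 ]
birch [439.9 122.5] 7679 [ 0.6189 -0.1105]
birch [48.1 56.7] 116 [0.3974 0.0529]
birch [319.7 155.8] 2022 [ 0.5313 -0.0923]
birch [265.1 322.9] 184 [ 0.4245 -0.1985]
birch [366.4 323. ] 167 [ 0.5016 -0.2383]
birch [546.  356.2] 2701 [ 0.6285 -0.342 ]
```

View pics/w1.png

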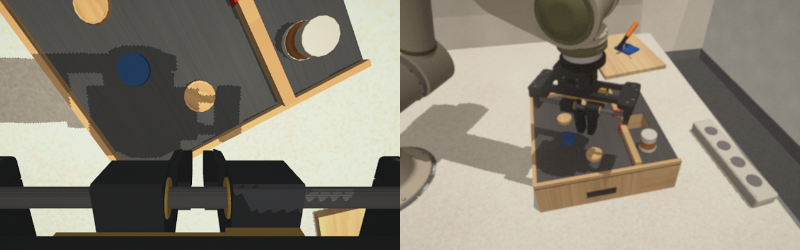

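The wrist view (half scale) shows disc C at (199,95), straight ahead of the fingertips, and blue at (133,69). It agrees with my measurement to about 1 mm. Descending and starting the sweep.

```bash
python3 -m crank '[0,0,-2,0,0,0,0.8, 0,0,-2,0,0,0,0.8, 0,0,-2,0,0,0,0.8, 0,0,-1.5,0,0,0,0.8, 0,0,-0.7,0,0,0,0.8, 0,0,0,0,0,0,0.8, 0.2,0.4,0,0,0,0,0.8, 0.35,0.67,0,0,0,0,0.8, 0.35,0.67,0,0,0,0,0.8, 0.35,0.67,0,0,0,0,0.8, 0.35,0.67,0,0,0,0,0.8, 0.35,0.67,0,0,0,0,0.8]'
python3 -m crank '[0.35,0.67,0,0,0,0,0.8, 0.35,0.67,0,0,0,0,0.8, 0.35,0.67,0,0,0,0,0.8, 0.35,0.67,0,0,0,0,0.8, 0.35,0.67,0,0,0,0,0.8, 0.35,0.67,0,0,0,0,0.8, 0.35,0.67,0,0,0,0,0.8, 0.35,0.67,0,0,0,0,0.8, 0.35,0.67,0,0,0,0,0.8, 0.25,0.5,0,0,0,0,0.8, 0.15,0.25,0,0,0,0,0.8, 0,0,0,0,0,0,0.8]'
python3 - <<'E'
from plant import viewer
from h import *
a=[]
for n in ('scene','side','wrist'):
  c=viewer.capture(n); a.append(c['img'][:,:,::-1])
  for k in ('blue','birch'):
    for uv,s in blobs(c,k,100,9000):
      p=ray(c,uv,.097)[0]
      if .4<p[0]<.65 and abs(p[1])<.14: print(n,k,uv,s,p.round(4))
cv2.imwrite('pics/p1.png',cv2.resize(np.hstack(a[1:]),(800,250)))
E
```

```text
time_s: 3.45
eef_pos: [0.5319, -0.0862, 0.1184]
ee_rot: [-3.142, 0.0, 1.091]
wrist_force: [0.4, 0.2, -0.3]
grip_width: 0.088
grip_force: 0.0
time_s: 4.95
eef_pos: [0.5672, -0.0189, 0.1184]
ee_rot: [-3.142, 0.0, 1.091]
wrist_force: [-0.2, -0.4, 0.6]
grip_width: 0.093
grip_force: 0.0
scene birch [201. 218.] 1307 [ 0.5704 -0.1389]
scene birch [341.6 174.5] 214 [0.519  0.1059]
scene birch [226.8 197.6] 239 [ 0.5311 -0.0954]
side blue [268.8 223.4] 199 [ 0.4772 -0.0325]
side birch [284.5 168.3] 176 [0.517  0.1005]
side birch [262.3 189.7] 331 [0.4737 0.0493]
side birch [310.4 246.3] 542 [ 0.5324 -0.0908]
wrist birch [327.7  51.1] 4072 [0.6149 0.0619]
wrist birch [102.6  62.8] 5805 [0.5199 0.1057]
wrist birch [429.3 137.7] 157 [0.6414 0.0037]
wrist birch [ 98.4 212.2] 4024 [0.4728 0.0481]
wrist birch [419.5 228.2] 1754 [ 0.6188 -0.0381]
wrist birch [265.1 322.9] 185 [ 0.5166 -0.051 ]
wrist birch [366.4 322.7] 170 [ 0.5689 -0.0781]
wrist birch [321.2 355.8] 1811 [ 0.535  -0.0865]
```

View pics/p1.png

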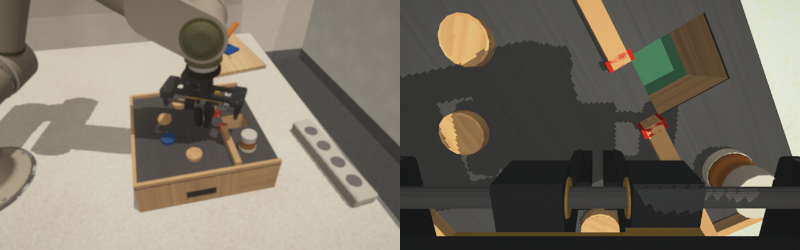

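The side view shows disc C at (194,155) and the wrist view shows it at (600,225), behind the fingers. The tips passed over it without touching, so they are higher than I assumed. I'll check the tip height in the images.

```bash
python3 - <<'E'
from plant import viewer,r
from h import *
o=r.observe();p=np.array(o['eef_pos']);M=R.from_euler('xyz',o['ee_rot']).as_matrix()
a=[]
for n in ('scene','side'):
  c=viewer.capture(n);K=c['K'];im=c['img'][:,:,::-1].copy()
  def pr(P):
    q=R.from_euler('xyz',c['orientation']).as_matrix().T@(P-c['xyz']);return (K[0,2]+K[0,0]*q[0]/-q[2],K[1,2]-K[1,1]*q[1]/-q[2])
  uv=pr(p+M@[0,0,.025]);u,v=map(int,uv)
  im=cv2.resize(im[v-40:v+30,u-40:u+40],None,fx=5,fy=5)
  for y in (-.0215,-.004,.004,.0215):
   for x in(-.009,.009):
    for z,col in((.025,(0,255,0)),(.0284,(0,0,255))):
      q=pr(p+M@[x,y,z]); cv2.circle(im,(int((q[0]-u+40)*5),int((q[1]-v+40)*5)),2,col,-1)
  a.append(im)
cv2.imwrite('pics/tip.png',np.clip(np.hstack(a)*1.6,0,255).astype(np.uint8))
E
```

```text
(no output)
```

View pics/tip.png

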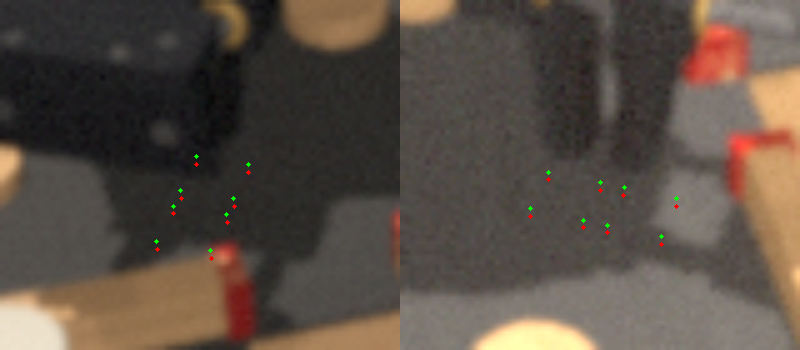

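Tips appear 10 px above the prediction in the side crop (row 155 against 205), so they stand roughly 10–18 mm higher than the nominal overhang. I'll feel for the top by descending in small steps here, over clear black surface.

```bash
python3 -m crank '[0,0,-0.1,0,0,0,0.8, 0,0,-0.1,0,0,0,0.8, 0,0,-0.1,0,0,0,0.8, 0,0,-0.1,0,0,0,0.8, 0,0,-0.1,0,0,0,0.8, 0,0,-0.1,0,0,0,0.8, 0,0,-0.1,0,0,0,0.8]'; python3 -m crank '[0,0,-0.1,0,0,0,0.8, 0,0,-0.1,0,0,0,0.8]'; python3 -m crank '[0,0,-0.1,0,0,0,0.8, 0,0,-0.1,0,0,0,0.8]';
```

```text
time_s: 6.08
eef_pos: [0.5671, -0.019, 0.1114]
ee_rot: [-3.142, 0.0, 1.091]
wrist_force: [-0.1, 0.4, 0.4]
grip_width: 0.091
grip_force: 0.0
time_s: 6.32
eef_pos: [0.5671, -0.019, 0.1094]
ee_rot: [3.142, -0.0, 1.091]
wrist_force: [-0.7, -0.4, -0.1]
grip_width: 0.094
grip_force: 0.0
time_s: 6.58
eef_pos: [0.5671, -0.019, 0.1074]
ee_rot: [-3.142, -0.0, 1.091]
wrist_force: [-0.5, -0.0, -0.5]
grip_width: 0.09
grip_force: 0.0
```

```bash
python3 -m crank '[0,0,-0.1,0,0,0,0.8, 0,0,-0.1,0,0,0,0.8]'; python3 -m crank '[0,0,-0.1,0,0,0,0.8]';python3 -m crank '[0,0,-0.1,0,0,0,0.8]'; python3 -c "
from plant import r,viewer
import cv2
cv2.imwrite('pics/tip2.png',cv2.resize(viewer.capture('side')['img'][140:270,250:430,::-1],None,fx=4,fy=4)) "
```

```text
time_s: 6.82
eef_pos: [0.5672, -0.019, 0.1053]
ee_rot: [-3.142, -0.0, 1.091]
wrist_force: [0.7, -0.3, -1.0]
grip_width: 0.093
grip_force: 0.0
time_s: 6.95
eef_pos: [0.5671, -0.019, 0.1043]
ee_rot: [-3.142, 0.0, 1.091]
wrist_force: [-0.5, 0.5, -0.1]
grip_width: 0.088
grip_force: 0.0
time_s: 7.08
eef_pos: [0.5672, -0.0189, 0.1034]
ee_rot: [3.142, 0.0, 1.091]
wrist_force: [0.7, 0.4, 0.4]
grip_width: 0.092
grip_force: 0.0
```

View pics/tip2.png

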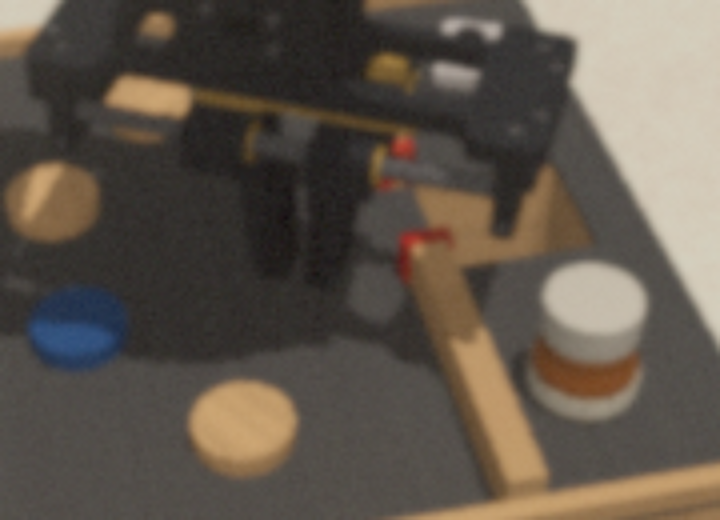

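The side crop shows the finger bottoms at about full-image (317,211) and (331,212). They are still in shadow above the top, with no contact force. Calculating the actual tip height from this.

```bash
python3 - <<'E'
from plant import viewer,r
from h import *
o=r.observe();p=np.array(o['eef_pos']);M=R.from_euler('xyz',o['ee_rot']).as_matrix()
c=viewer.capture('side');K=c['K']
def pr(P):
    q=R.from_euler('xyz',c['orientation']).as_matrix().T@(P-c['xyz']);return np.round((K[0,2]+K[0,0]*q[0]/-q[2],K[1,2]-K[1,1]*q[1]/-q[2]),1)
for z in (-.005,0,.005,.01,.015,.02,.025): print(z,p[2]-z,[pr(p+M@[x,y,z]) for x in (-.009,.009) for y in (-.013,.013)])
E
```

```text
-0.005 0.10823821412650014 [array([315.1, 206.9]), array([331.1, 210.2]), array([318.6, 199.5]), array([334.3, 202.7])]
0 0.10323821412650014 [array([315.2, 209.3]), array([331.1, 212.6]), array([318.6, 201.9]), array([334.3, 205.1])]
0.005 0.09823821412650013 [array([315.2, 211.6]), array([331.1, 214.9]), array([318.6, 204.2]), array([334.2, 207.4])]
0.01 0.09323821412650014 [array([315.2, 213.9]), array([331. , 217.2]), array([318.7, 206.5]), array([334.2, 209.7])]
0.015 0.08823821412650014 [array([315.3, 216.2]), array([331. , 219.5]), array([318.7, 208.8]), array([334.2, 212. ])]
0.02 0.08323821412650013 [array([315.3, 218.4]), array([331. , 221.7]), array([318.7, 211. ]), array([334.1, 214.2])]
0.025 0.07823821412650014 [array([315.4, 220.7]), array([331., 224.]), array([318.8, 213.2]), array([334.1, 216.5])]
```

The tips stick out only about 5 mm past the TCP, not 25, so the gripper body rides lower and could come near the jar. I'll lift, go back behind C on a line that keeps the body clear of the jar (push direction 1.28 rad, to (0.56, 0.009)), and feel for the top there.

```bash
python3 -m crank '[0,0,2,0,0,0,0.8, 0,0,2,0,0,0,0.8, -0.91,-2.13,0,0,0,0.048,0.8, -0.91,-2.13,0,0,0,0.047,0.8, -0.91,-2.13,0,0,0,0.047,0.8, -0.91,-2.13,0,0,0,0.047,0.8, -0.91,-2.13,0,0,0,0,0.8, 0,0,-1.5,0,0,0,0.8, 0,0,-1.5,0,0,0,0.8, 0,0,-0.8,0,0,0,0.8, 0,0,-0.3,0,0,0,0.8, 0,0,0,0,0,0,0.8]'
python3 -m crank '[0,0,-0.05,0,0,0,0.8, 0,0,-0.05,0,0,0,0.8]'; python3 -m crank '[0,0,-0.05,0,0,0,0.8, 0,0,-0.05,0,0,0,0.8]'; python3 -m crank '[0,0,-0.05,0,0,0,0.8, 0,0,-0.05,0,0,0,0.8]'
python3 - <<'E'
from plant import viewer
import cv2,numpy as np
a=[viewer.capture('side')['img'][170:290,230:390,::-1],viewer.capture('scene')['img'][130:250,160:320,::-1]]
cv2.imwrite('pics/tip3.png',np.clip(cv2.resize(np.hstack(a),None,fx=2.5,fy=2.5,interpolation=cv2.INTER_CUBIC)*1.4,0,255).astype(np.uint8))
E
```

```text
time_s: 8.68
eef_pos: [0.5218, -0.1252, 0.1024]
ee_rot: [-3.142, -0.0, 1.28]
wrist_force: [-0.1, 0.2, 0.1]
grip_width: 0.089
grip_force: 0.0
time_s: 8.93
eef_pos: [0.5218, -0.1255, 0.1017]
ee_rot: [3.141, 0.0, 1.28]
wrist_force: [0.5, -0.2, -0.8]
grip_width: 0.09
grip_force: 0.0
time_s: 9.18
eef_pos: [0.5217, -0.1255, 0.1005]
ee_rot: [3.141, 0.0, 1.28]
wrist_force: [0.5, -0.3, 0.5]
grip_width: 0.093
grip_force: 0.0
time_s: 9.43
eef_pos: [0.5217, -0.1255, 0.0994]
ee_rot: [3.142, -0.0, 1.28]
wrist_force: [-0.1, 0.1, 0.2]
grip_width: 0.088
grip_force: 0.0
```

View pics/tip3.png

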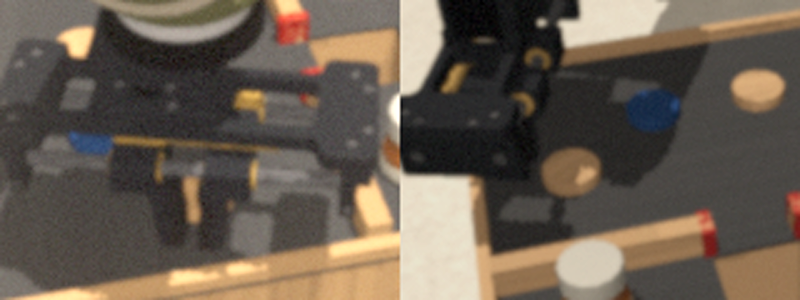

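The side crop shows the fingers between disc C and the near rim, with the tips close to the top. There is still no contact, so I'll keep feeling downward.

```bash
for i in 1; do :; done; python3 -m crank '[0,0,-0.05,0,0,0,0.8, 0,0,-0.05,0,0,0,0.8]'|grep -E "eef|force"; python3 -m crank '[0,0,-0.05,0,0,0,0.8, 0,0,-0.05,0,0,0,0.8]'|grep -E "eef|force"; python3 -m crank '[0,0,-0.05,0,0,0,0.8, 0,0,-0.05,0,0,0,0.8]'|grep -E "eef|force"
```

```text
eef_pos: [0.5216, -0.1255, 0.0984]
wrist_force: [-0.2, -0.3, 0.9]
grip_force: 0.0
eef_pos: [0.5216, -0.1255, 0.0974]
wrist_force: [0.7, -0.1, -0.2]
grip_force: 0.0
eef_pos: [0.5217, -0.1255, 0.0964]
wrist_force: [0.2, 0.0, 0.4]
grip_force: 0.0
```

```bash
python3 -m crank '[0,0,-0.05,0,0,0,0.8, 0,0,-0.05,0,0,0,0.8]'|grep -E "eef|wrist"; python3 -m crank '[0,0,-0.05,0,0,0,0.8, 0,0,-0.05,0,0,0,0.8]'|grep -E "eef|wrist"; python3 -m crank '[0,0,-0.05,0,0,0,0.8, 0,0,-0.05,0,0,0,0.8]'|grep -E "eef|wrist"
python3 - <<'E'
from plant import viewer
import cv2,numpy as np
a=[viewer.capture('side')['img'][170:290,230:390,::-1],viewer.capture('wrist')['img'][160:400:2,160:480:2,::-1]]
cv2.imwrite('pics/tip4.png',np.clip(cv2.resize(np.hstack(a),None,fx=2.5,fy=2.5,interpolation=cv2.INTER_CUBIC)*1.4,0,255).astype(np.uint8))
E
```

```text
eef_pos: [0.5216, -0.1255, 0.0954]
wrist_force: [0.1, -0.4, 0.1]
eef_pos: [0.5216, -0.1255, 0.0944]
wrist_force: [-0.1, -0.1, -0.5]
eef_pos: [0.5217, -0.1255, 0.0934]
wrist_force: [0.1, -0.0, -0.6]
```

View pics/tip4.png

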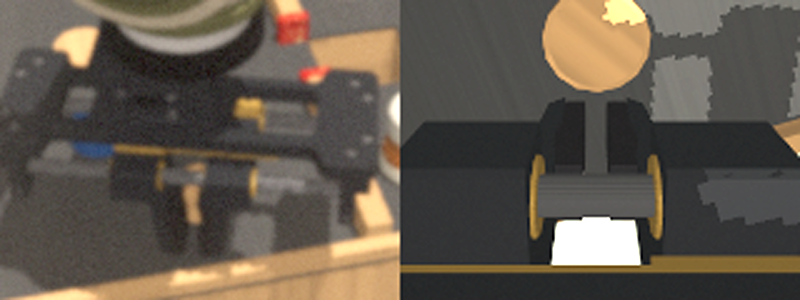

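```bash
python3 - <<'E'
from plant import viewer,r
from h import *
o=r.observe();p=np.array(o['eef_pos']);M=R.from_euler('xyz',o['ee_rot']).as_matrix()
c=viewer.capture('wrist');K=c['K']
Rc=R.from_euler('xyz',c['orientation']).as_matrix()
print('cam in tool',M.T@(np.array(c['xyz'])-p),'axis',M.T@-Rc[:,2], 'K',K[0,0])
def pr(P):
    q=Rc.T@(P-c['xyz']);return np.round((K[0,2]+K[0,0]*q[0]/-q[2],K[1,2]-K[1,1]*q[1]/-q[2]),1)
for z in (-.02,-.01,0,.005,.01,.025): print(z,[pr(p+M@[x,y,z]) for x in (-.009,.009) for y in (.004,.0215)])
for uv,s in blobs(c,'birch',100,20000): print(uv,s,ray(c,uv,.1)[0].round(4))
# dark fingertip profile along a column through a finger
g=cv2.cvtColor(c['img'],cv2.COLOR_RGB2GRAY); print(g[220:300:4,300],g[220:300:4,335],g[244,270:370:3])
E
```

```text
cam in tool [ 0.06973464 -0.00067999 -0.14370787] axis [-2.74228145e-01 -1.25158625e-04  9.61664655e-01] K 330.59497663139985
-0.02 [array([326.9, 298.5]), array([368.1, 298.4]), array([327.3, 259.9]), array([370. , 259.8])]
-0.01 [array([326.2, 286.1]), array([364.7, 286.1]), array([326.5, 249.7]), array([366.4, 249.6])]
0 [array([325.6, 275.3]), array([361.8, 275.3]), array([325.9, 240.7]), array([363.2, 240.7])]
0.005 [array([325.3, 270.3]), array([360.4, 270.3]), array([325.6, 236.7]), array([361.8, 236.7])]
0.01 [array([325. , 265.7]), array([359.2, 265.7]), array([325.3, 232.8]), array([360.5, 232.8])]
0.025 [array([324.3, 253.1]), array([355.8, 253.1]), array([324.5, 222.6]), array([356.9, 222.6])]
[541.2 148.7] 12918 [ 0.6252 -0.1015]
[316.3 189.8] 5758 [ 0.5313 -0.0916]
[ 23.6 257.4] 993 [ 0.395  -0.0837]
[487.5 253.9] 242 [ 0.5968 -0.1424]
[265.2 321.7] 211 [ 0.4889 -0.1472]
[366.2 321.9] 190 [ 0.5355 -0.1613]
[ 81.4 352.2] 724 [ 0.3958 -0.1376]
[140.4 367.9] 207 [ 0.4198 -0.1547]
[116 115 135  56  57  44  26  27  27  28  26  28  27  27  28  25  25  27
  36  35] [131 126 114  58  59  46  27  27  28  28  29  26  27  28  27  26  26  26
  36  35] [55 57 56 29 30 29 29 29 27 26 26 27 27 58 56 57 57 57 45 27 27 27 27 28
 30 30 30 31 38 57 83 90 89 90]
```

By the wrist geometry, the tips (row 242) lie level with the TCP, at about z 0.092. That is a good sweeping height. I'll make a short trial push and check that C moves.

```bash
cat > look.py <<'E'
from plant import viewer,r
from h import *
o=r.observe();print(o['time_s'],np.round(o['eef_pos'],4),o['ee_rot'][2],np.round(o['wrist_force'],1))
for n in ('scene','side','wrist'):
  c=viewer.capture(n)
  for k in ('blue','birch'):
    for uv,s in blobs(c,k,90,9000):
      p=ray(c,uv,.097)[0]
      if .42<p[0]<.60 and abs(p[1])<.135: print(n,k,uv,s,p.round(4))
E
python3 -m crank '[0.15,0.45,0,0,0,0,0.8, 0.2,0.7,0,0,0,0,0.8, 0.22,0.75,0,0,0,0,0.8, 0.1,0.3,0,0,0,0,0.8, 0,0,0,0,0,0,0.8]'; python3 look.py
```

```text
time_s: 11.8
eef_pos: [0.5284, -0.1032, 0.0934]
ee_rot: [-3.142, 0.0, 1.28]
wrist_force: [-0.3, -0.1, 0.2]
grip_width: 0.086
grip_force: 0.0
11.8 [ 0.5284 -0.1032  0.0934] 1.2802931827215653 [-0.3 -0.1  0.2]
scene blue [260.7 173.7] 249 [ 0.4805 -0.0313]
scene birch [364.5 185. ] 1393 [0.5572 0.1348]
scene birch [302.7 164.4] 225 [0.4721 0.0467]
scene birch [340.6 174.8] 247 [0.5194 0.1039]
wrist blue [150.8 139. ] 6850 [ 0.4777 -0.0294]
wrist birch [315.2 203.7] 5564 [ 0.5355 -0.0763]
wrist birch [266.2 317.7] 351 [ 0.4957 -0.1252]
```

C moved to (0.5355, -0.0763), sitting 28 mm ahead of the TCP as expected. Continuing the sweep.

```bash
python3 -m crank '[0.15,0.4,0,0,0,0,0.8, 0.22,0.8,0,0,0,0,0.8, 0.22,0.8,0,0,0,0,0.8, 0.22,0.8,0,0,0,0,0.8, 0.22,0.8,0,0,0,0,0.8, 0.22,0.8,0,0,0,0,0.8, 0.22,0.8,0,0,0,0,0.8, 0.22,0.8,0,0,0,0,0.8, 0.22,0.8,0,0,0,0,0.8, 0.22,0.8,0,0,0,0,0.8, 0.17,0.6,0,0,0,0,0.8, 0.06,0.2,0,0,0,0,0.8]'; python3 look.py
```

```text
time_s: 13.45
eef_pos: [0.552, -0.0191, 0.0934]
ee_rot: [-3.141, -0.0, 1.28]
wrist_force: [0.5, -0.5, -0.7]
grip_width: 0.092
grip_force: 0.1
13.45 [ 0.552  -0.0191  0.0934] 1.280160236916037 [ 0.5 -0.5 -0.7]
scene birch [340.9 174.6] 232 [0.519  0.1046]
side blue [269.3 222.8] 185 [ 0.478  -0.0314]
side birch [263.5 191.2] 245 [0.4753 0.045 ]
wrist birch [168.6  33.5] 957 [0.5247 0.0896]
wrist birch [107.6 179.5] 5016 [0.4762 0.0442]
wrist birch [315.3 205.4] 5512 [0.5589 0.0071]
wrist birch [267.4 317. ] 489 [ 0.52   -0.0408]
wrist birch [364.2 317.2] 510 [ 0.5654 -0.0546]
wrist birch [329.6 372. ] 3414 [ 0.5401 -0.0812]
```

C is at (0.559, 0.007), on the gate axis. I'll go round behind it and line up with the gate.

```bash
cat >> look.py <<'E'
h=cv2.cvtColor(c['img'],cv2.COLOR_RGB2HSV);m=((h[...,0]<6)|(h[...,0]>172))&(h[...,1]>140)&(h[...,2]>40)
n,l,s,ce=cv2.connectedComponentsWithStats(m.astype(np.uint8))
for i in range(1,n):
  if s[i,4]>60:
    v,u=np.nonzero(l==i);q=ray(c,np.c_[u,v],.11);print('red',ce[i].round(),s[i,4],'top-plane x,y range',np.percentile(q,[3,97],axis=0).round(4).T.tolist())
E
python3 -m crank '[-0.3,-0.8,0,0,0,0,0.8, 0,0,1.75,0,0,0,0.6, 0,0,1.75,0,0,0,0.4, -0.34,0.49,0,0,0,-0.179,0.4, -0.34,0.49,0,0,0,-0.179,0.4, -0.34,0.49,0,0,0,-0.179,0.4, -0.34,0.49,0,0,0,-0.179,0.4, -0.34,0.49,0,0,0,-0.179,0.4, -0.34,0.49,0,0,0,-0.179,0.4, -0.34,0.49,0,0,0,-0.179,0.4, 0,0,-1.5,0,0,0,0.4, 0,0,0,0,0,0,0.4]'; python3 look.py
```

```text
time_s: 15.1
eef_pos: [0.5244, 0.0065, 0.1119]
ee_rot: [-3.141, 0.003, 0.03]
wrist_force: [0.6, -0.9, -0.1]
grip_width: 0.048
grip_force: 0.0
15.1 [0.5244 0.0065 0.1119] 0.029911499318402646 [ 0.6 -0.9 -0.1]
scene blue [260.9 173.7] 246 [ 0.4806 -0.0309]
scene birch [210.7 222.1] 1506 [ 0.5836 -0.125 ]
scene birch [291.  197.7] 271 [0.5582 0.0067]
side blue [268.4 222. ] 237 [ 0.4768 -0.0294]
side birch [262.4 190. ] 305 [0.4738 0.0484]
side birch [318.8 202.3] 238 [0.561  0.0008]
wrist birch [319.6 189.2] 1218 [0.5549 0.0049]
wrist birch [303.5 163.5] 796 [0.5676 0.0132]
wrist birch [129.5 246.4] 4338 [0.5213 0.1035]
wrist birch [275.7 315.3] 383 [0.4818 0.0272]
wrist birch [356.2 317.1] 320 [ 0.4819 -0.0178]
wrist birch [316.9 372.2] 2848 [0.4436 0.0031]
red [249.  56.] 634 top-plane x,y range [[0.604, 0.6241], [0.0319, 0.0424]]
red [377.  55.] 615 top-plane x,y range [[0.6057, 0.6262], [-0.0223, -0.0125]]
```

Gate centre from the wrist view is (0.615, 0.010). I'll drop down and push C through, to TCP x of about 0.606.

```bash
python3 -m crank '[0,0.2,-1.2,0,0,0,0.4, 0,0,-0.65,0,0,0,0.4, 0.4,0,0,0,0,0,0.4, 0.8,0.02,0,0,0,0,0.4, 0.8,0.02,0,0,0,0,0.4, 0.8,0.02,0,0,0,0,0.4, 0.8,0.02,0,0,0,0,0.4, 0.8,0.02,0,0,0,0,0.4, 0.8,0.02,0,0,0,0,0.4, 0.8,0.02,0,0,0,0,0.4, 0.8,0.02,0,0,0,0,0.4]'; python3 look.py; python3 -m crank '[0.8,0.02,0,0,0,0,0.4, 0.6,0,0,0,0,0,0.4, 0.4,0,0,0,0,0,0.4, 0,0,0,0,0,0,0.4]'; python3 look.py
```

```text
time_s: 16.62
eef_pos: [0.5937, 0.0105, 0.0949]
ee_rot: [3.142, 0.0, 0.027]
wrist_force: [-0.1, -0.1, 0.3]
grip_width: 0.047
grip_force: 0.1
16.625 [0.5937 0.0105 0.0949] 0.02683154362550555 [-0.1 -0.1  0.3]
scene birch [213.8 213.6] 1628 [ 0.5652 -0.1189]
side blue [269.2 221.2] 308 [ 0.4782 -0.0278]
side birch [286.5 165.7] 289 [0.5214 0.1073]
side birch [263.2 190.1] 338 [0.4751 0.0479]
wrist birch [275.6 315.3] 376 [0.5634 0.029 ]
wrist birch [356.6 319.3] 303 [ 0.5622 -0.0112]
wrist birch [259.4 368.1] 4137 [0.5315 0.0376]
red [251. 219.] 1096 top-plane x,y range [[0.6056, 0.6291], [0.0322, 0.0422]]
red [385. 219.] 1179 top-plane x,y range [[0.6076, 0.6308], [-0.0223, -0.0125]]
time_s: 17.27
eef_pos: [0.6113, 0.0106, 0.0948]
ee_rot: [-3.142, 0.0, 0.027]
wrist_force: [0.1, -0.8, -0.2]
grip_width: 0.045
grip_force: 0.0
17.275 [0.6113 0.0106 0.0948] 0.026809075173989783 [ 0.1 -0.8 -0.2]
scene birch [205.1 213.6] 1413 [ 0.5617 -0.1322]
side blue [269.4 221.2] 307 [ 0.4785 -0.0279]
side birch [286.7 166.2] 281 [0.5216 0.1058]
side birch [262.5 190.1] 312 [0.4739 0.0482]
wrist birch [275.1 315.9] 256 [0.5803 0.0295]
wrist birch [357.  321.7] 192 [ 0.578  -0.0112]
red [382. 239.] 537 top-plane x,y range [[0.6206, 0.6336], [-0.0219, -0.0119]]
red [252. 240.] 558 top-plane x,y range [[0.6192, 0.632], [0.0326, 0.042]]
```

```bash
python3 -m crank '[-1.5,0,0,0,0,0,0.4, -1.5,0,0,0,0,0,0.4, 0,0,1.75,0,0,0,0.4, 0,0,1.75,0,0,0,0.6, -3.53,1.33,0,0,0,-0.114,0.8, 0,0,0,0,0,0,0.8]'; python3 - <<'E'
from plant import viewer
import cv2,numpy as np
a=[viewer.capture(n)['img'][:,:,::-1] for n in ('wrist','scene')]
cv2.imwrite('pics/s1.png',cv2.resize(np.vstack(a),(480,600)))
E
```

```text
time_s: 18.18
eef_pos: [0.5454, 0.0246, 0.1314]
ee_rot: [-3.142, -0.001, -0.087]
wrist_force: [-0.3, -0.3, 0.8]
grip_width: 0.09
grip_force: 0.0
```

View pics/s1.png

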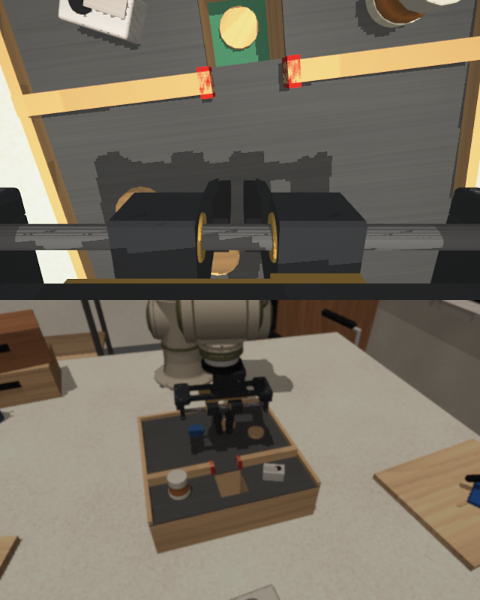

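The wrist view shows C lying on the green slot floor at (239,27), with the jar and sharpener undisturbed. Next is B.

```bash
python3 -m crank '[-3.5,1.3,0,0,0,-0.114,0.8, -3.5,1.3,0,0,0,-0.114,0.8, -3.5,1.3,0,0,0,-0.113,0.8, 0,0,0,0,0,0,0.8, 0,0,-1.5,0,0,0,0.8, 0,0,-1.5,0,0,0,0.8, 0,0,-0.8,0,0,0,0.8, 0,0,0,0,0,0,0.8]'; python3 look.py
```

```text
time_s: 19.27
eef_pos: [0.4421, 0.0625, 0.0921]
ee_rot: [-3.141, -0.001, -0.427]
wrist_force: [-0.4, 0.3, -0.5]
grip_width: 0.092
grip_force: 0.0
19.275 [0.4421 0.0625 0.0921] -0.4274555219773042 [-0.4  0.3 -0.5]
scene blue [260.8 173.4] 235 [ 0.4797 -0.031 ]
scene birch [213.5 216.3] 1621 [ 0.5714 -0.1198]
scene birch [302.6 164.5] 205 [0.4724 0.0465]
scene birch [340.7 174.6] 237 [0.5189 0.1043]
side blue [269.3 221. ] 302 [ 0.4784 -0.0274]
side birch [286.6 165.5] 327 [0.5216 0.1079]
side birch [262.9 189.6] 373 [0.4747 0.0493]
wrist blue [485.6 102.8] 7586 [ 0.4777 -0.0299]
wrist birch [144.  144.3] 6905 [0.5208 0.1044]
wrist birch [316.8 188.4] 6001 [0.4737 0.0467]
wrist birch [265.9 317.3] 306 [0.4253 0.0959]
```

```bash
python3 -m crank '[0.4,-0.18,0.08,0,0,0,0.8, 0.82,-0.37,0,0,0,0,0.8, 0.82,-0.37,0,0,0,0,0.8, 0.82,-0.37,0,0,0,0,0.8, 0.82,-0.37,0,0,0,0,0.8, 0.82,-0.37,0,0,0,0,0.8, 0.82,-0.37,0,0,0,0,0.8, 0.82,-0.37,0,0,0,0,0.8, 0.82,-0.37,0,0,0,0,0.8, 0.82,-0.37,0,0,0,0,0.8, 0.82,-0.37,0,0,0,0,0.8, 0.5,-0.25,0,0,0,0,0.8]'; python3 look.py
```

```text
time_s: 20.92
eef_pos: [0.5324, 0.0214, 0.0927]
ee_rot: [-3.142, -0.0, -0.428]
wrist_force: [0.7, 0.9, 0.4]
grip_width: 0.093
grip_force: 0.1
20.925 [0.5324 0.0214 0.0927] -0.4283077193934466 [0.7 0.9 0.4]
scene blue [261.  173.9] 242 [ 0.4812 -0.0309]
scene birch [211.  221.5] 1527 [ 0.5824 -0.1244]
scene birch [292.2 197.2] 263 [0.5574 0.0089]
side birch [317.  198.2] 371 [0.5599 0.0112]
wrist birch [315.  202.6] 2766 [0.5585 0.0088]
wrist birch [266.9 314.6] 395 [0.5166 0.0537]
wrist birch [365.5 317.9] 349 [0.495  0.0108]
wrist birch [254.4 367.3] 4143 [0.4915 0.0737]
red [317.  38.] 1626 top-plane x,y range [[0.606, 0.6258], [-0.0225, -0.0145]]
red [191. 110.] 1202 top-plane x,y range [[0.604, 0.6239], [0.0291, 0.0418]]
```

```bash
python3 -m crank '[-0.8,0.3,0,0,0,0,0.8, 0,0,1.2,0,0,0,0.4, 0,0,1.2,0,0,0,0.4, 0,-0.5,0,0,0,0.152,0.4, 0,-0.5,0,0,0,0.152,0.4, 0,-0.58,0,0,0,0.151,0.4, 0,0,0,0,0,0,0.4, 0,0,-1.2,0,0,0,0.4, 0,0,-1.2,0,0,0,0.4, 0,0,0,0,0,0,0.4]'; python3 look.py|grep -E "^[0-9]|wrist|scene"; python3 -m crank '[0.4,0.02,0,0,0,0,0.4, 0.8,0.02,0,0,0,0,0.4, 0.8,0.02,0,0,0,0,0.4, 0.8,0.02,0,0,0,0,0.4, 0.8,0.02,0,0,0,0,0.4, 0.8,0.02,0,0,0,0,0.4, 0.8,0.02,0,0,0,0,0.4, 0.8,0.02,0,0,0,0,0.4]'; python3 look.py
```

```text
time_s: 22.32
eef_pos: [0.5236, 0.0091, 0.0919]
ee_rot: [-3.141, 0.001, 0.026]
wrist_force: [0.0, 0.0, -0.1]
grip_width: 0.044
grip_force: 0.0
22.325 [0.5236 0.0091 0.0919] 0.02583335968157452 [ 0.   0.  -0.1]
scene blue [260.9 173.5] 247 [ 0.48   -0.0308]
scene birch [210.8 222.2] 1500 [ 0.5839 -0.1248]
scene birch [292.4 197.2] 262 [0.5575 0.0092]
wrist birch [317.6 189.6] 2975 [0.5585 0.0086]
wrist birch [109.9 261.5] 5507 [0.5219 0.1034]
wrist birch [275.6 315.3] 385 [0.4952 0.0272]
wrist birch [356.3 317.4] 314 [ 0.495  -0.0119]
wrist birch [316.9 372.2] 2845 [0.462  0.0063]
time_s: 23.48
eef_pos: [0.5844, 0.0105, 0.0927]
ee_rot: [3.142, -0.0, 0.027]
wrist_force: [0.2, 0.4, 0.5]
grip_width: 0.046
grip_force: 0.0
23.475 [0.5844 0.0105 0.0927] 0.026820063322192667 [0.2 0.4 0.5]
scene birch [215.  213.8] 1675 [ 0.5662 -0.1171]
side blue [269.3 221.1] 319 [ 0.4784 -0.0276]
side birch [286.5 165.6] 286 [0.5214 0.1076]
wrist birch [275.5 314.9] 350 [0.5559 0.0287]
wrist birch [356.8 319.1] 317 [ 0.5546 -0.0109]
wrist birch [237.1 364.1] 4923 [0.5264 0.0486]
red [249. 200.] 1207 top-plane x,y range [[0.6057, 0.628], [0.0324, 0.0422]]
red [386. 180.] 378 top-plane x,y range [[0.6239, 0.6301], [-0.0217, -0.0117]]
red [388. 221.] 271 top-plane x,y range [[0.6071, 0.6138], [-0.0226, -0.0124]]
```

```bash
python3 -m crank '[0.8,0.01,0,0,0,0,0.4, 0.8,0,0,0,0,0,0.4, 0.7,0,0,0,0,0,0.4, 0.5,0,0,0,0,0,0.4, 0,0,0,0,0,0,0.4, -1.5,0,0,0,0,0,0.4, -1.5,0,0,0,0,0,0.4, 0,0,1.75,0,0,0,0.4, 0,0,1.75,0,0,0,0.6, 0,0,0,0,0,0,0.8]'; cp look.py look2.py; sed -i 's/.42<p\[0\]<.60/.42<p[0]<.70/' look2.py; python3 look2.py
```

```text
time_s: 24.88
eef_pos: [0.5831, 0.0104, 0.1299]
ee_rot: [3.141, -0.004, 0.027]
wrist_force: [0.6, 0.1, 0.1]
grip_width: 0.093
grip_force: 0.0
24.875 [0.5831 0.0104 0.1299] 0.026846911199427392 [0.6 0.1 0.1]
scene blue [261.  173.9] 220 [ 0.4812 -0.0309]
scene birch [211. 222.] 1524 [ 0.5835 -0.1245]
side blue [269.2 221.2] 313 [ 0.4782 -0.0278]
side birch [286.5 165.8] 277 [0.5213 0.107 ]
side birch [398.8 234.7] 178 [ 0.6654 -0.092 ]
wrist birch [292.7 121.1] 2587 [0.6439 0.0235]
wrist birch [512.1  66.6] 462 [ 0.6729 -0.0843]
wrist birch [313.6  97.6] 2202 [0.6557 0.0131]
wrist birch [265.9 316.7] 309 [0.5272 0.039 ]
wrist birch [365.7 320.5] 261 [ 0.5261 -0.022 ]
wrist birch [141.2 339.6] 196 [0.5086 0.1171]
red [373. 177.] 649 top-plane x,y range [[0.6075, 0.6286], [-0.0223, -0.0127]]
red [262. 177.] 632 top-plane x,y range [[0.6055, 0.627], [0.0328, 0.0425]]
```

```bash
python3 -m crank '[-0.68,1.15,0,0,0,0.1764,0.8, -0.68,1.15,0,0,0,0.1764,0.8, -0.68,1.15,0,0,0,0.1764,0.8, -0.68,1.15,0,0,0,0.1764,0.8, -0.68,1.15,0,0,0,0.1764,0.8, -0.68,1.15,0,0,0,0.1764,0.8, -0.68,1.15,0,0,0,0.1764,0.8, -0.68,1.15,0,0,0,0.1764,0.8, -0.68,1.15,0,0,0,0.1764,0.8, -0.68,1.15,0,0,0,0.1764,0.8, -0.68,1.15,0,0,0,0.1764,0.8, 0,0,0,0,0,0,0.8]'; python3 look.py
```

```text
time_s: 26.52
eef_pos: [0.5066, 0.1375, 0.1273]
ee_rot: [-3.141, -0.0, 1.967]
wrist_force: [0.1, -0.0, 1.1]
grip_width: 0.089
grip_force: 0.0
26.525 [0.5066 0.1375 0.1273] 1.9666896424397144 [ 0.1 -0.   1.1]
scene blue [260.8 173.4] 237 [ 0.4797 -0.031 ]
scene birch [222.6 207.6] 1857 [ 0.5543 -0.1043]
scene birch [340.6 174.9] 241 [0.5197 0.1038]
side blue [269.3 221.1] 300 [ 0.4784 -0.0276]
side birch [286.8 165.8] 308 [0.5219 0.1069]
wrist birch [315.8 278.6] 722 [0.5166 0.1112]
wrist birch [265.1 322.8] 182 [0.4995 0.0714]
wrist birch [366.4 322.9] 168 [0.5568 0.095 ]
```

B has joined C in the slot: two birch blobs in the slot area and none left at the gate. Now A, pushed with the other face of the fingers.

```bash
python3 -m crank '[-0.1,0.25,0,0,0,0,0.8, 0,0,-1.5,0,0,0,0.8, 0,0,-1.2,0,0,0,0.8, 0,0,-0.7,0,0,0,0.8, 0,0,0,0,0,0,0.8, 0.2,-0.45,0,0,0,0,0.8, 0.34,-0.82,0,0,0,0,0.8, 0.34,-0.82,0,0,0,0,0.8, 0.1,-0.3,0,0,0,0,0.8, 0,0,0,0,0,0,0.8]'; python3 look.py
```

```text
time_s: 27.92
eef_pos: [0.5159, 0.1153, 0.0937]
ee_rot: [-3.142, -0.0, 1.967]
wrist_force: [0.2, 0.2, -0.0]
grip_width: 0.089
grip_force: 0.0
27.925 [0.5159 0.1153 0.0937] 1.9666540518885332 [ 0.2  0.2 -0. ]
scene blue [260.8 173.5] 239 [ 0.48  -0.031]
scene birch [220.5 209.1] 1813 [ 0.5571 -0.1078]
scene birch [331.4 179.6] 178 [0.5285 0.0845]
side blue [269.3 221.1] 299 [ 0.4784 -0.0276]
side birch [291.8 171.2] 298 [0.5286 0.0898]
wrist birch [315.4 287.3] 347 [0.5196 0.1032]
wrist birch [265.1 322.9] 185 [0.5043 0.0754]
wrist birch [366.4 322.9] 168 [0.5505 0.0947]
wrist birch [316.  341.1] 764 [0.5316 0.0753]
```

```bash
python3 -m crank '[0.2,-0.45,0,0,0,0,0.8, 0.34,-0.82,0,0,0,0,0.8, 0.34,-0.82,0,0,0,0,0.8, 0.34,-0.82,0,0,0,0,0.8, 0.34,-0.82,0,0,0,0,0.8, 0.34,-0.82,0,0,0,0,0.8, 0.34,-0.82,0,0,0,0,0.8, 0.34,-0.82,0,0,0,0,0.8, 0.34,-0.82,0,0,0,0,0.8, 0.25,-0.6,0,0,0,0,0.8, 0.1,-0.2,0,0,0,0,0.8, 0,0,0,0,0,0,0.8]'; python3 look.py
```

```text
time_s: 29.58
eef_pos: [0.5485, 0.0375, 0.0937]
ee_rot: [-3.141, -0.0, 1.967]
wrist_force: [0.3, 0.1, 0.2]
grip_width: 0.093
grip_force: 0.0
29.575 [0.5485 0.0375 0.0937] 1.9671629876916987 [0.3 0.1 0.2]
scene blue [260.9 173.4] 239 [ 0.4798 -0.0308]
scene birch [213.1 216.7] 1624 [ 0.5722 -0.1205]
scene birch [291.8 198.3] 231 [0.56   0.0076]
side blue [269.2 221. ] 314 [ 0.4782 -0.0274]
side birch [317.5 197.8] 364 [0.5608 0.012 ]
wrist blue [129.5 292.3] 340 [ 0.471  -0.0116]
wrist blue [126.1 345.1] 1138 [ 0.4768 -0.0419]
wrist birch [315.5 286. ] 393 [0.5521 0.0259]
wrist birch [266.8 315.9] 398 [0.5364 0.0015]
wrist birch [365.  315.8] 372 [0.5808 0.0201]
wrist birch [318.7 340.3] 355 [ 0.5654 -0.0017]
```

```bash
python3 -m crank '[-0.3,0.8,0,0,0,0,0.8, 0,0,1.3,0,0,0,0.4, 0,0,1.3,0,0,0,0.4, -0.32,-0.52,0,0,0,0.172,0.4, -0.32,-0.52,0,0,0,0.172,0.4, -0.32,-0.52,0,0,0,0.172,0.4, -0.32,-0.52,0,0,0,0.172,0.4, -0.32,-0.52,0,0,0,0.172,0.4, -0.32,-0.52,0,0,0,0.171,0.4, -0.32,-0.52,0,0,0,0.171,0.4, 0,0,0,0,0,0,0.4]'; python3 look.py
```

```text
time_s: 31.1
eef_pos: [0.5234, 0.0088, 0.1206]
ee_rot: [-3.141, 0.001, -3.116]
wrist_force: [0.2, -0.1, -0.3]
grip_width: 0.045
grip_force: 0.0
31.1 [0.5234 0.0088 0.1206] -3.1161194411802384 [ 0.2 -0.1 -0.3]
scene blue [260.8 173.7] 240 [ 0.4806 -0.0311]
scene birch [211.2 221.7] 1536 [ 0.5829 -0.1242]
scene birch [293.  197.4] 286 [0.5583 0.01  ]
side blue [268.9 221.4] 249 [ 0.4777 -0.0282]
side birch [317.6 198.6] 325 [0.5607 0.01  ]
wrist blue [245.9 160.9] 2468 [ 0.4798 -0.028 ]
wrist blue [230.8 130.9] 93 [ 0.465 -0.035]
wrist birch [315.3 271.6] 117 [0.5413 0.0087]
wrist birch [276.3 316.8] 492 [ 0.5711 -0.0134]
wrist birch [355.3 316.7] 504 [0.5699 0.0327]
```

```bash
python3 -m crank '[0,0,-1.3,0,0,0,0.4, 0,0,-1.4,0,0,0,0.4, 0.4,0.02,0,0,0,0,0.4, 0.8,0.02,0,0,0,0,0.4, 0.8,0.02,0,0,0,0,0.4, 0.8,0.02,0,0,0,0,0.4, 0.8,0.02,0,0,0,0,0.4, 0.8,0.02,0,0,0,0,0.4, 0.8,0.02,0,0,0,0,0.4, 0.8,0.02,0,0,0,0,0.4]'; python3 look2.py | grep -v wrist; python3 -m crank '[0.8,0.02,0,0,0,0,0.4, 0.8,0,0,0,0,0,0.4, 0.7,0,0,0,0,0,0.4, 0.5,0,0,0,0,0,0.4, 0,0,0,0,0,0,0.4, -1.5,0,0,0,0,0,0.4, -1.5,0,0,0,0,0,0.4, -1,0,1.75,0,0,0,0.4, -1,0,3,0,0,0,0.4, -3,0,5,0,0,0,0.4, -3,0,5,0,0,0,0.4, 0,0,0,0,0,0,0.4]'; python3 look2.py
```

```text
time_s: 32.5
eef_pos: [0.5837, 0.0108, 0.0927]
ee_rot: [3.142, -0.0, -3.114]
wrist_force: [0.2, -0.1, -0.2]
grip_width: 0.045
grip_force: 0.0
32.5 [0.5837 0.0108 0.0927] -3.113959140795161 [ 0.2 -0.1 -0.2]
scene birch [213.2 216.5] 1624 [ 0.5718 -0.1203]
scene birch [301.3 219.7] 269 [0.6139 0.0111]
side blue [269.2 221. ] 322 [ 0.4782 -0.0274]
side birch [399.1 234.5] 186 [ 0.666  -0.0917]
time_s: 34.15
eef_pos: [0.5011, 0.0109, 0.244]
ee_rot: [-3.14, 0.007, -3.114]
wrist_force: [1.0, -0.4, -0.4]
grip_width: 0.047
grip_force: 0.0
34.15 [0.5011 0.0109 0.244 ] -3.113975725883301 [ 1.  -0.4 -0.4]
scene blue [261.1 173.6] 253 [ 0.4804 -0.0305]
scene birch [214.6 214.3] 1622 [ 0.5672 -0.1178]
side blue [270.7 222.4] 121 [ 0.4802 -0.0309]
side birch [399.1 236.2] 127 [ 0.6649 -0.095 ]
wrist blue [270.3 160.2] 1430 [ 0.4763 -0.03  ]
wrist birch [274.5 323.1] 168 [ 0.6417 -0.0276]
wrist birch [357.3 322.8] 164 [0.6391 0.056 ]
wrist birch [312.4 347.3] 101 [0.6697 0.0114]
```

A is off the top. I'll put the wrist camera over the slot and count the discs by mask area.

```bash
python3 -m crank '[4.5,0,0.5,0,0,0,0.4, 4.5,0,0.5,0,0,0,0.4, 4.5,0,0.5,0,0,0,0.4, 4.5,0,0,0,0,0,0.4, 0,0,0,0,0,0,0.4]'; python3 - <<'E'
from plant import viewer
from h import *
c=viewer.capture('wrist');h=cv2.cvtColor(c['img'],cv2.COLOR_RGB2HSV)
b=(h[...,0]>6)&(h[...,0]<25)&(h[...,1]>60)&(h[...,2]>110)
g=(h[...,0]>40)&(h[...,0]<90)&(h[...,1]>80)
Y,X=np.mgrid[0:400,0:640];P=ray(c,np.c_[X.ravel(),Y.ravel()],.09).reshape(400,640,2)
roi=(abs(P[...,0]-.659)<.036)&(abs(P[...,1]-.011)<.031)
print('roi',roi.sum(),'birch',(b&roi).sum(),'green',(g&roi).sum())
v,u=np.nonzero(roi);print(u.min(),u.max(),v.min(),v.max())
V=c['img'];
for y in range(v.min(),v.max()+1,5):
  print(' '.join('G' if g[y,x] else ('B' if b[y,x] else ('d' if h[y,x,2]<60 else 'w')) for x in range(u.min(),u.max()+1,3)))
n=cv2.connectedComponentsWithStats((b&(h[...,2]>170)&roi).astype(np.uint8)); print(n[2][1:][n[2][1:,4]>30].tolist())
E
```

```text
time_s: 34.92
eef_pos: [0.6827, 0.0108, 0.2504]
ee_rot: [3.141, -0.005, -3.114]
wrist_force: [-0.2, 0.1, 0.1]
grip_width: 0.042
grip_force: 0.0
roi 5210 birch 1499 green 996
284 352 120 198
B B w d d d d d d d d d d d d d d d d d d w B
w w w w G G G G G G B B B w G G G G G w w w d
d w w w G G G G B B B B B B B B w G G w w w d
d w w w G G G B B B B B B B B B B G G w w w d
d w w w G G B B B B B B B B B B B w G w w w d
d w w w G G B B B B B B B B B B B w G w w w d
d w w w G G B B B B B B B B B B B G G w w w d
d d w w G G B B B B B B B B B B B G G w w w d
d d w w G G G B B B B B B B B B B G G w w w d
d d w w G G G G B B B B B B B B G G G w w w d
d d w w G G G G G G G w w G G G G G G w w w d
d d w w w w w w w w w w w w w w w w w w w w d
w w w w w w w w w w w w w w w w w w w w w w w
w w w w w w w w w w w w w w w w w w w w w w w
w w w w w w w w w w w w w w w w w w w w B w w
w w w w w w w w w w w w w w w w w w w w w w w
[[302, 126, 16, 22, 263], [303, 157, 27, 12, 224]]
```

A clean disc outline shows on the green floor, consistent with a stack. I'll move the arm aside and confirm that the top is clear.

```bash
python3 -m crank '[-3,-4,1,0,0,0,0.4, -3,-4,1,0,0,0,0.4, -3,-4,1,0,0,0,0.4, -3,-4,1,0,0,0,0.4, -3,-4,0,0,0,0,0.4, -3,-4,0,0,0,0,0.4, -3,-4,0,0,0,0,0.4, -3,-4,0,0,0,0,0.4, 0,0,0,0,0,0,0.4]'; python3 - <<'E'
from plant import viewer
from h import *
c=viewer.capture('scene')
for k in ('blue','birch'):
  for uv,s in blobs(c,k,40,9000):
    p=ray(c,uv,.097)[0]
    if .40<p[0]<.72 and abs(p[1])<.16: print(k,uv,s,p.round(4))
c2=cv2.imread('pics/scene0.png')[:,:,::-1]; d=np.abs(c['img'].astype(int)-c2).max(2)
for nm,(u0,u1,v0,v1) in dict(jar=(218,258,222,270),sharp=(345,385,212,245),blue=(248,275,163,184),slot=(285,332,226,262),gate=(285,318,205,232)).items():
  print(nm,'changed px',(d[v0:v1,u0:u1]>35).sum(),'of',(u1-u0)*(v1-v0))
E
```

```text
time_s: 36.1
eef_pos: [0.4388, -0.3104, 0.2948]
ee_rot: [3.141, -0.001, -3.118]
wrist_force: [0.3, 0.5, -0.0]
grip_width: 0.046
grip_force: 0.0
blue [260.8 173.4] 242 [ 0.4797 -0.031 ]
birch [280.3 200.4] 3014 [ 0.5604 -0.0116]
birch [304.8 258.3] 88 [ 0.6922 -0.0021]
jar changed px 0 of 1920
sharp changed px 0 of 1320
blue changed px 0 of 567
slot changed px 51 of 1692
gate changed px 0 of 891
```

```bash
python3 -c "
from plant import workorder
print(workorder.job_done())"
```

```text
the job is handed in; nothing more can be done
None
```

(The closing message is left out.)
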